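Slide the sample carrier under the reader head

TASK

Pick up the flat sample carrier by its upright fin, lay it in the flared mouth of the reader's channel with the end away from the fin leading, and push it along the channel under the low reader head until you feel it meet the stop plunger behind the head. Press the plunger in by about 4 mm, no more than 7 mm, and leave the carrier lying there against it, let go. Never jam or shove the carrier hard (20 N is too much), and leave the bottle, the mouse and the carton where they are.

Things in the scene. Friction and masses are not known exactly. Their poses are not given: they have to be found in the camera images.
- carrier: Low aluminium carrier plate, 180 x 60 x 10 mm (x, y, z), 0.25 to 0.5 kg, two round samples sunk in its top, an upright fin near its tail. Origin: centre of its underside; +x points to its leading end (nose at x = +90 mm, tail face at x = -90 mm), z up. It starts flat on the desk to the robot's left.
- carrier_nose (a point): Middle of the carrier's leading end face, 5 mm above its underside; axes as the carrier's.
- carrier_fin (a point): Top centre of the carrier's grip fin, 44 mm above the carrier's underside at the carrier's x = -70 mm; axes as the carrier's. The fin is 30 mm long (x), 12 mm thick (y) and rises 34 mm above the plate's top. Grip it across its thickness, from above.
- reader: Bench reader fixed to the desk. Dark steel base plate 8 mm thick, x = -200 to +220 mm, y = -62 to +62 mm; origin at its underside, z up. +x is the pushing direction, along the channel's centre line y = 0. Two steel rails, 8 mm high on the base, inner faces at y = +-32 mm, run from x = -42 to +220 mm. A low head bridges them.
- mouth (a point): Start of the channel's flared mouth: on the base's top, on the centre line, at the reader's x = -99 mm; axes as the reader's. The rails' inner faces are about 100 mm apart here and close evenly to 64 mm at x = -42 mm. Before the mouth the base is bare; a carrier lying in the mouth may overhang the base's front edge by up to 60 mm.
- head (a point): Lower front edge of the reader head, on the centre line, at the reader's x = +50 mm, 13 mm above the base top (a carrier passes with 3 mm to spare); axes as the reader's. The head is 60 mm long (to x = +110 mm), 120 mm wide, its top 66 mm above the desk. The fin stays outside it when the carrier is home.
- stop (a joint): Travel of the stop's plunger along the reader's +x, m: 0 = out, 0.012 = hard end. A brass plate 34 mm wide on a block clamped across the channel behind the head; its face at 0 lies at the reader's x = +125 to +155 mm, different each time. Yields at 9 N, then 0.3 N more per mm, and stays where left. Sliding the carrier takes 1 to 3 N.
- water_bottle: Bystander: clear water bottle, 64 mm across, 200 mm tall; origin under its centre.
- mouse: Bystander: black computer mouse, about 85 x 60 x 32 mm; origin at its underside.
- carton: Bystander: small cardboard box, 60 x 90 x 50 mm; origin under its centre.
Mind the look-alikes: they are no part of the job. Leave any red look-alike of the carrier alone.

How it is judged:
By the outcome, as a careful person would: the job done as asked, in the order asked, and still so for the second after the job is handed in, with the robot touching nothing.
It also fails if it takes over 64 s, if anything falls off the work surface, if the arm or the gripper's body presses on something with over 40 N, if the wrist force passes 120 N, or if a joint passes its speed limit or range.

ROBOT

A 6-joint arm with a two-finger parallel gripper is mounted at the origin on the work surface. World frame = base frame: x ahead of the robot, y to its left, z up, the work surface at z = 0. Lengths are in m, angles in rad, forces in N, time in s.
With the tool pointing down it reaches from about 0.25 to 0.775 m from the base axis. Payload 4 kg.
Tool frame: the origin (TCP) lies on the centre line of the jaws, within the pads' length; the fingertips stand 25 mm ahead of it and the grasp point (between the pads) lies 6 mm ahead of it; z points along the fingers, y is the line along which they close (so a half turn about z gives the same grasp; the last joint's range is limited). The gripper opens to 94 mm and grips with 3 to 60 N. Pads are 16 mm wide; open, the fingers measure 119 mm over their backs; the gripper's body (75 mm by 177 mm) begins 78 mm behind the grasp point.
Start: joints at [-1.4, 0.087, 1.371, -0, 1.684, -0.103], TCP at [0.149, -0.53, 0.201] pointing down, gripper open.
Joint ranges: [-3.1, 3.1], [-0.76, 2.03], [0.27, 2.55], [-1.08, 4.22], [0.17, 2.65], [-2.57, 2.57]. Speed limits (rad/s): [2.79, 2.79, 3.14, 3.14, 3.14, 3.14].

INTERFACE

Orientations are given as [roll, pitch, yaw] about the fixed x, y, z axes, in that order (R = Rz(yaw) Ry(pitch) Rx(roll)).
In Python, from bench import robot, imaging gives the robot as it stands. The module is installed in compiled form; this text tells all that it offers.
- The arm moves only by the tool drive_tool, never from a script. Its argument "series" is a list of rows, each a list of 3 entries, a list of its own where there are three numbers: the finger opening in m, from 0 to 0.094, then the shift along the tool's x, y, z in m, then the turn, a rotation vector about the tool's x, y, z in rad. A call has 1 to 5 rows; each row is the pose to reach, as a shift and turn from the pose commanded when the call began, along the tool's axes at that moment; what a row does not reach only later rows make up. A row lasts 1/8 s, in which the tool goes at most 62.5 mm and 10.7 degrees, less where a joint would pass 70% of its speed; a pose out of reach is approached as far as the arm can. A call with a gripper value outside its range is refused whole. The fingers move at their own pace and stop on an object; the grip force is fixed at half the most. Time passes only in rows, so rows that repeat a pose let the fingers close. It gives the time, the measured TCP pose, the force, the opening and the grip force at its end, in the units of the state.
- robot.get_obs(): the state, without advancing time (a new reading comes with each control period).
- imaging.snapshot(name): name is "scene" or "top"; returns the picture (400x640x3 uint8, red, green, blue); there is no depth.
- imaging.get_calibration(name): a dict with "intrinsics" (3x3 intrinsics, pixels), "k1" (the pictures are not rectified: a ray, as slopes to the right and down, at radius r is drawn at 1 + k1 r^2 times it, then the intrinsics apply), "position" and "rotation" of the camera in the world. Camera axes: x right, y up, looking along -z (the intrinsics and any distortion apply to the point x, -y, -z); pixel columns grow to the right and rows downward; lengths in m; the calibration is good to about 2 mm. A picture is of the moment at which its call begins. get_calibration takes no time and is no camera call.
- robot.close_job(): hands the job in; it is judged then, once.
The state is a dict: "time": time; "joint_positions": joint angles; "qvel": joint speeds; "joint_torque": joint torques, N m; "tool_pos": TCP position; "ee_rot": TCP orientation; "wrist_force": force on the tool from outside, world axes, zero at the start; "wrist_torque": the same for the moment, N m; "width": finger opening in m; "finger_force": force on a finger pad.
Only numpy, scipy, OpenCV 4.12 (cv2) and the standard library are available. Lean on these libraries where they do the work, as an engineer would, in place of code of your own. Each camera call takes 0.05 s, during which the arm holds its last target. There are 200 camera calls.

## Working session

There is one attempt and no reset: what is moved stays moved. The work goes in short steps, Python scripts to look and compute and a tool call to move; the robot and the scene stay as the last step left them, time stands still between calls to the robot, and variables do not carry over. Pictures are saved under pics/ and viewed, at most 10 in all, crops included, and the job is handed in when it is done.

Besides the shell and the picture viewer there is one more tool, called after ">>>" as a command line: name --argument value ..., lists and objects as JSON in quotes. drive_tool: Moves the arm, as the interface text tells. Its arguments: {"type":"object","properties":{"series":{"type":"array"}},"required":["series"]}

```bash
mkdir -p pics
cat > h.py <<'E'
import numpy as np, cv2
from bench import robot, imaging
def snap(n,f=None):
    im=imaging.snapshot(n)
    if f: cv2.imwrite('pics/'+f,im[:,:,::-1])
    return im
def ray(n,uv):
    c=imaging.get_calibration(n);K=np.array(c['intrinsics'],float)
    d=cv2.undistortPoints(np.array(uv,float).reshape(-1,1,2),K,np.array([c['k1'],0,0,0.]))[:,0]
    v=np.c_[d[:,0],-d[:,1],-np.ones(len(d))]@np.array(c['rotation']).T
    return np.array(c['position']),v
def plane(n,uv,z):
    p,v=ray(n,uv); return p+v*((z-p[2])/v[:,2])[:,None]
def tri(a,b):
    p,v=ray('scene',[a]);q,w=ray('top',[b]);v=v[0];w=w[0]
    s=np.linalg.lstsq(np.c_[v,-w],q-p,rcond=None)[0]
    A=p+s[0]*v;B=q+s[1]*w
    return (A+B)/2,np.linalg.norm(A-B)
def proj(n,X):
    c=imaging.get_calibration(n);R=np.array(c['rotation']);P=(np.atleast_2d(X)-c['position'])@R
    d=P[:,:2]/-P[:,2:];d[:,1]*=-1;d*=1+c['k1']*(d**2).sum(1)[:,None]
    K=np.array(c['intrinsics']);return d*[K[0,0],K[1,1]]+K[:2,2]
E
python3 - <<'E'
from h import *
a=snap('scene','s0.png');b=snap('top','t0.png')
for n in('scene','top'):
    c=imaging.get_calibration(n);print(n,c)
print(robot.get_obs())
E
```

```text
scene {'intrinsics': array([[432.19477662,   0.        , 325.07750123],
       [  0.        , 432.19477662, 199.69490817],
       [  0.        ,   0.        ,   1.        ]]), 'k1': 0.004166514600050997, 'position': array([1.30327572, 0.07654196, 1.06812885]), 'rotation': array([6.46703272e-01, 1.09655749e-03, 1.65291059e+00])}
top {'intrinsics': array([[408.02145208,   0.        , 322.10133739],
       [  0.        , 408.02145208, 202.26186699],
       [  0.        ,   0.        ,   1.        ]]), 'k1': -0.06891175080420191, 'position': array([0.36680907, 0.0058746 , 1.54284971]), 'rotation': array([ 0.11928501,  0.00826422, -1.58085835])}
{'time': 0.1, 'joint_positions': array([-1.40007151e+00,  8.79030171e-02,  1.37206639e+00, -8.20406415e-07,
        1.68356702e+00, -1.03128469e-01]), 'qvel': array([ 0.00070321, -0.00311617, -0.00266822, -0.00092614,  0.00135675,
        0.00064724]), 'joint_torque': array([ 1.74643512e-03, -3.41253483e+01, -3.03300440e+01,  7.18823075e-02,
        3.04228754e-02, -9.41701774e-05]), 'tool_pos': array([ 0.14864216, -0.52903607,  0.20002786]), 'ee_rot': array([-3.13965912e+00, -1.99292465e-04,  2.73853005e-01]), 'wrist_force': array([0.26201578, 1.00030242, 0.02883571]), 'wrist_torque': array([ 0.04154298, -0.01332958,  0.0584403 ]), 'finger_force': 0.0, 'width': 0.0942171071916475}
```

View pics/s0.png

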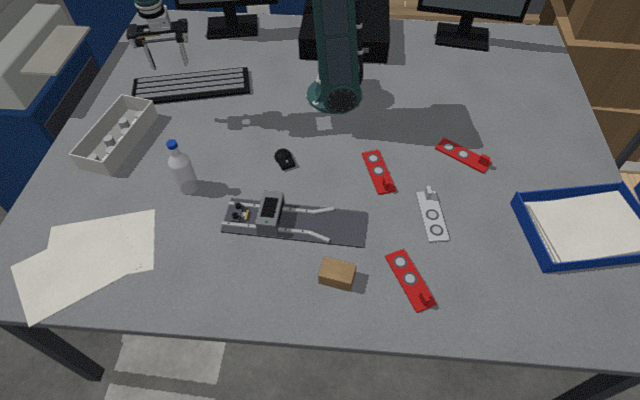

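View pics/t0.png

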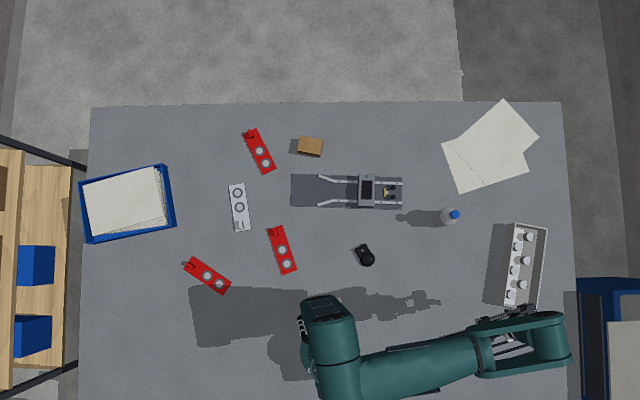

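The carrier is the silver plate at scene (432,215) / top (239,208), with its fin at scene (431,190) / top (241,226). The red plates at top (259,151), (281,249) and (207,275) are look-alikes. The reader is at top (347,191), with its mouth to the left. I'll confirm this with an enlarged crop.

```bash
sed -i "s/^def ray/from scipy.spatial.transform import Rotation\ndef rot(c): return Rotation.from_euler('xyz',c['rotation']).as_matrix()\ndef ray/; s/np.array(c\['rotation'\])/rot(c)/" h.py
python3 - <<'E'
from h import *
a=cv2.imread('pics/s0.png');b=cv2.imread('pics/t0.png')
r=lambda i,x,y,w,h,s:cv2.resize(i[y:y+h,x:x+w],None,fx=s,fy=s,interpolation=cv2.INTER_CUBIC)
L=np.vstack([r(a,400,175,60,75,4),r(b,215,175,60,75,4)])
R=np.vstack([r(a,215,180,160,75,3.5)[:300],r(b,285,165,160,75,3.5)[:300]])
R=cv2.copyMakeBorder(R,0,600-R.shape[0],0,0,cv2.BORDER_CONSTANT)
cv2.imwrite('pics/c0.png',np.hstack([L,R]))
# carrier mask in both
for n,i,box in(('scene',a,(400,170,60,80)),('top',b,(220,170,45,70))):
    x,y,w,h=box;p=i[y:y+h,x:x+w];hsv=cv2.cvtColor(p,cv2.COLOR_BGR2HSV)
    m=((hsv[...,2]>150)&(hsv[...,1]<40)).astype('u1')
    cs,_=cv2.findContours(m,0,2);c=max(cs,key=cv2.contourArea)+np.array([x,y])
    rr=cv2.minAreaRect(c);print(n,rr,'area',cv2.contourArea(c))
    bp=cv2.boxPoints(rr);print(plane(n,bp,.01).round(3).tolist())
print(tri((432,187),(241,229)))
E
```

```text
scene ((432.04229736328125, 215.48843383789062), (53.23741912841797, 20.172332763671875), 74.74488067626953) area 813.0
[[0.456, 0.287, 0.01], [0.43, 0.349, 0.01], [0.617, 0.375, 0.01], [0.64, 0.319, 0.01]]
top ((239.3496856689453, 207.02310180664062), (46.681556701660156, 15.58586311340332), 81.25383758544922) area 616.0
[[0.621, 0.376, 0.01], [0.629, 0.316, 0.01], [0.452, 0.287, 0.01], [0.444, 0.346, 0.01]]
(array([0.45151352, 0.3260958 , 0.0346813 ]), np.float64(0.014900514006761668))
```

View pics/c0.png

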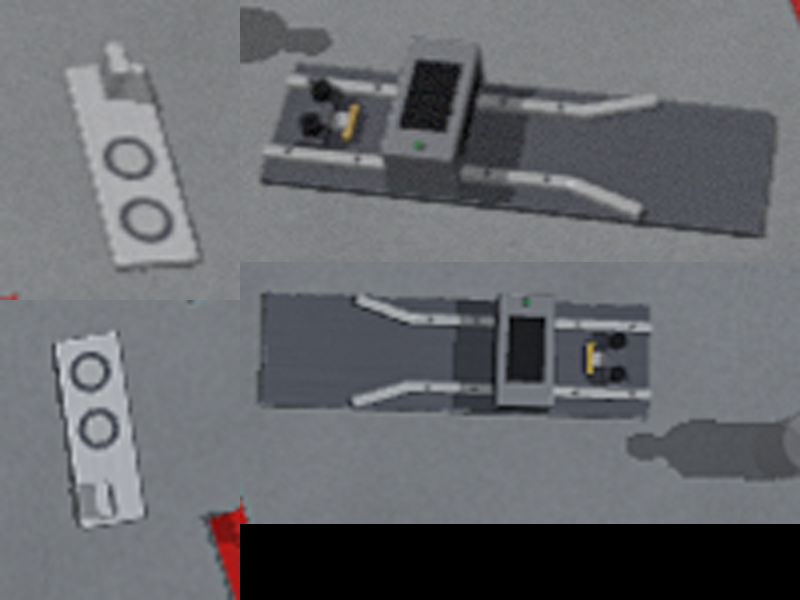

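Run:
```python
from h import *
T=lambda p:np.array(p)/4+[215,175]-[0,75]*np.array(1.)
S=lambda p:np.array(p)/4+[400,175]
RT=lambda p:(np.array(p)-[240,262])/3.5+[285,165]
RS=lambda p:(np.array(p)-[240,0])/3.5+[215,180]
tt=T([(53,342),(120,332),(146,517),(80,526)]);ss=S([(118,268),(200,258),(147,70),(67,68)])-.5
tt-=.5
print('tri of corners')
# scene img right=+y ; top img left=+y
for a,b in((0,1),(1,0),(2,3),(3,2)):
    print(*tri(ss[a],tt[b]), plane('scene',[ss[a]],.01)[0],plane('top',[tt[b]],.01)[0])
print('fin',*tri(S((115,46))-.5,T((104,497))-.5))
def fit(c): # nose a,b tail c,d
    n=(c[0]+c[1])/2;t=(c[2]+c[3])/2;d=n-t;print('len',np.linalg.norm(d[:2]),'w',np.linalg.norm(c[0]-c[1]),'ctr',(n+t)/2,'yaw',np.arctan2(d[1],d[0]))
fit(plane('top',tt,.01));fit(plane('scene',ss,.01))
rt=RT([(648,306),(650,418),(260,405),(262,293)])-.5
rs=RS([(262,185),(293,65),(775,112),(764,236)])-.5
print('reader');
c=plane('top',rt,.008);print(c);fit(c);c2=plane('scene',rs,.008);print(c2);fit(c2)
for i in range(4): print(*tri(rs[i],rt[i]))
```

```text
tri of corners
[0.63067809 0.31591082 0.00716667] 0.005519606397402877 [0.63221654 0.31809253 0.01      ] [0.63000141 0.31253121 0.01      ]
[0.62070524 0.37635417 0.01266061] 0.00012999712447858978 [0.61897766 0.37717755 0.01      ] [0.62114081 0.37693143 0.01      ]
[0.4454804  0.3511703  0.00503243] 0.0035935603285767487 [0.44924598 0.35173232 0.01      ] [0.44513144 0.3482214  0.01      ]
[0.45309937 0.28766318 0.01068124] 0.0041538352271239054 [0.45229501 0.28991846 0.01      ] [0.45307122 0.2856768  0.01      ]
fin [0.46887528 0.3158541  0.06032198] 0.0011806338287317602
len 0.1786433173807736 w 0.06500691315812963 ctr [0.53733622 0.33084021 0.01      ] yaw 0.15615163941434204
len 0.1768702873071465 w 0.06055004638432988 ctr [0.53818379 0.33423021 0.01      ] yaw 0.15216457181666282
reader
[[ 0.64451257 -0.28606755  0.008     ]
 [ 0.52160615 -0.28409315  0.008     ]
 [ 0.54041458  0.13765509  0.008     ]
 [ 0.66360749  0.1354145   0.008     ]]
len 0.4220408704518484 w 0.12292228091098223 ctr [ 0.5925352  -0.07427278  0.008     ] yaw -1.6157162765329185
[[ 0.64888186 -0.28276511  0.008     ]
 [ 0.52329118 -0.28399547  0.008     ]
 [ 0.53970454  0.14026405  0.008     ]
 [ 0.66407388  0.13424275  0.008     ]]
len 0.4209304256325954 w 0.12559669822122488 ctr [ 0.59398786 -0.07306344  0.008     ] yaw -1.608347432210564
[ 0.64531429 -0.28598814  0.00213113] 0.002389076324669714
[ 0.521826   -0.28456857  0.00601226] 0.0001993866083746019
[0.54030985 0.13891156 0.00867689] 0.002620779759888295
[0.66371884 0.13486309 0.00749354] 0.0011849480498203003
```

The crop shows the silver carrier (nose up in the top view, fin at its lower end) and the reader, whose mouth opens to the left in the top view and to the right in the scene view. Measurements:

| Item | Position (m) | Yaw | Check |
|---|---|---|---|
| Carrier centre | (0.5375, 0.332) | 0.155 | 178 × 61–65 mm |
| Fin | (0.468, 0.321) | as the carrier | |
| Reader origin | (0.5936, −0.0637) | −1.612 | 421 × 123 mm |

I'm moving above the fin with the tool's yaw at 0.155 + π. That keeps joint 6 within range later.

>>> drive_tool --series '[[0.06,[0.1345,-0.183,0],[0,0,-0.755]],[0.06,[0.1345,-0.183,0],[0,0,-0.755]],[0.06,[0.1345,-0.183,0],[0,0,-0.755]],[0.06,[0.1345,-0.183,0],[0,0,-0.755]],[0.06,[0.1345,-0.183,0],[0,0,-0.755]]]'

```text
time: 0.72
tool_pos: [0.2293, -0.3151, 0.2011]
ee_rot: [3.141, 0.0, 1.032]
wrist_force: [1.1, -1.3, 0.3]
width: 0.0601
finger_force: 0.0
```

>>> drive_tool --series '[[0.06,[0.223,-0.041,0],[0,0,-0.755]],[0.06,[0.223,-0.041,0],[0,0,-0.755]],[0.06,[0.223,-0.041,0],[0,0,-0.755]],[0.06,[0.223,-0.041,0],[0,0,-0.755]],[0.06,[0.223,-0.041,0],[0,0,-0.755]]]'

```text
time: 1.35
tool_pos: [0.3093, -0.1038, 0.2009]
ee_rot: [-3.141, 0.0, 1.787]
wrist_force: [0.4, -1.3, -0.2]
width: 0.0601
finger_force: 0.0
```

>>> drive_tool --series '[[0.06,[0.191,0.123,0],[0,0,-0.755]],[0.06,[0.191,0.123,0],[0,0,-0.755]],[0.06,[0.191,0.123,0],[0,0,-0.755]],[0.06,[0.191,0.123,0],[0,0,-0.755]],[0.06,[0.191,0.123,0],[0,0,-0.755]]]'

```text
time: 1.98
tool_pos: [0.3895, 0.1079, 0.2002]
ee_rot: [-3.14, -0.001, 2.538]
wrist_force: [1.7, -1.2, -0.0]
width: 0.06
finger_force: 0.0
```

>>> drive_tool --series '[[0.06,[0.0546,0.2205,0],[0,0,-0.755]],[0.06,[0.0546,0.2205,0],[0,0,-0.755]],[0.06,[0.0546,0.2205,0],[0,0,-0.755]],[0.06,[0.0546,0.2205,0],[0,0,-0.755]],[0.06,[0.0546,0.2205,0],[0,0,-0.755]]]'

```text
time: 2.6
tool_pos: [0.4703, 0.3195, 0.1994]
ee_rot: [-3.14, -0.002, -2.993]
wrist_force: [-0.8, -0.2, 0.2]
width: 0.0599
finger_force: 0.0
```

>>> drive_tool --series '[[0.06,[0,0,0.05],[0,0,0]],[0.06,[0,0,0.11],[0,0,0]],[0.06,[0,0,0.11],[0,0,0]]]'

```text
time: 2.98
tool_pos: [0.4648, 0.315, 0.0847]
ee_rot: [-3.135, -0.014, -2.996]
wrist_force: [-0.7, -0.5, 0.6]
width: 0.0598
finger_force: 0.0
```

Run:
```python
from h import *
a=snap('scene')[:,:,::-1];b=snap('top')[:,:,::-1]
o=robot.get_obs();print(o['tool_pos'],o['ee_rot'])
print(proj('scene',[[.468,.321,.044],[.468,.321,.010]]),proj('top',[.468,.321,.044]))
r=lambda i,x,y,w,h,s:cv2.resize(i[y:y+h,x:x+w],None,fx=s,fy=s,interpolation=cv2.INTER_CUBIC)
cv2.imwrite('pics/c1.png',np.hstack([r(a,390,140,80,110,5),r(b,200,160,80,110,5)]))
```

```text
[0.46974051 0.31881927 0.09257707] [-3.14132705e+00  1.20718993e-03 -2.99362980e+00]
[[428.72623944 189.28167613]
 [426.62839604 196.13404639]] [[239.86368602 224.28887611]]
```

View pics/c1.png

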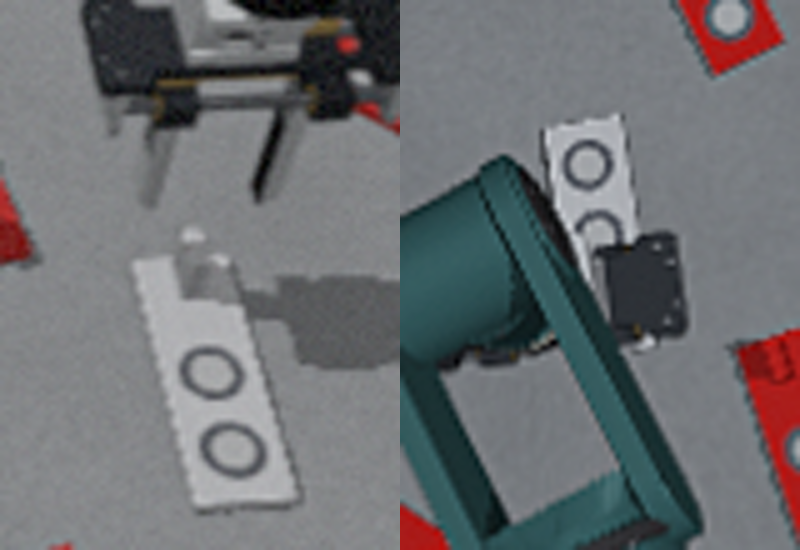

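The jaws straddle the fin: fin top at about scene (430.6,190), tip midpoint at (430.8,180.6). The fin sits about 3 mm further in +y. I'll correct for that and go down.

>>> drive_tool --series '[[0.06,[0,0.003,0.025],[0,0,0]],[0.06,[0,0.003,0.045],[0,0,0]],[0.06,[0,0.003,0.0505],[0,0,0]],[0.06,[0,0.003,0.0505],[0,0,0]],[0.03,[0,0.003,0.0505],[0,0,0]]]'

```text
time: 3.7
tool_pos: [0.4695, 0.324, 0.0428]
ee_rot: [3.14, 0.004, -2.99]
wrist_force: [-0.6, 0.1, -0.5]
width: 0.0535
finger_force: 0.0
```

>>> drive_tool --series '[[0.016,[0,0,0],[0,0,0]],[0.012,[0,0,0],[0,0,0]],[0.005,[0,0,0],[0,0,0]],[0.005,[0,0,0],[0,0,0]],[0.005,[0,0,0],[0,0,0]]]'

```text
time: 4.32
tool_pos: [0.468, 0.3234, 0.0404]
ee_rot: [-3.141, -0.0, -2.989]
wrist_force: [0.5, 0.0, -1.0]
width: 0.0059
finger_force: 0.0
```

The jaws closed to 6 mm with no force, so they missed the fin. I'll look.

Run:
```python
from h import *
a=snap('scene')[:,:,::-1]
o=robot.get_obs();print(o['tool_pos'],o['ee_rot'],o['width'])
p=o['tool_pos'];print(proj('scene',[p-[0,0,.025],p,p+[0,0,.07]]))
r=lambda i,x,y,w,h,s:cv2.resize(i[y:y+h,x:x+w],None,fx=s,fy=s,interpolation=cv2.INTER_CUBIC)
cv2.imwrite('pics/c2.png',r(a,390,150,75,100,6))
```

```text
[0.46799954 0.32341325 0.04044444] [-3.14142125e+00 -1.75512789e-04 -2.98937172e+00] 0.0054405527697679356
[[427.7503969  195.10589552]
 [429.30684876 190.06215295]
 [433.92947979 175.084739  ]]
```

View pics/c2.png

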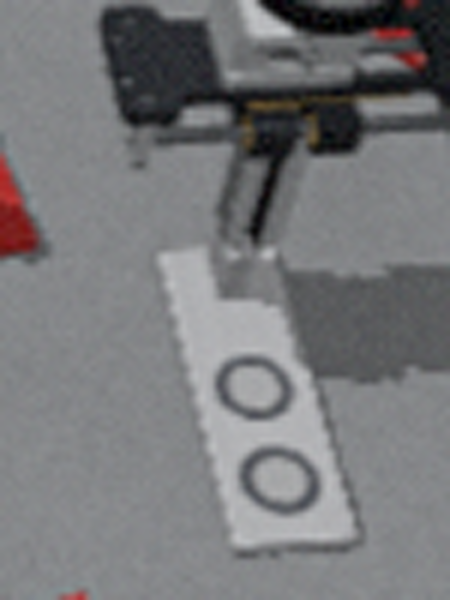

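The fingers closed with their visible tips at scene (430.8,190.8), in front of the fin's top face. That suggests the tips are higher than I assumed. I'll open in place and look more closely.

>>> drive_tool --series '[[0.05,[0,0,0],[0,0,0]],[0.05,[0,0,0],[0,0,0]],[0.05,[0,0,0],[0,0,0]],[0.05,[0,0,0],[0,0,0]]]'

```text
time: 4.88
tool_pos: [0.4681, 0.3234, 0.0405]
ee_rot: [-3.142, 0.0, -2.989]
wrist_force: [-0.5, -0.2, 1.0]
width: 0.0417
finger_force: 0.0
```

Run:
```python
from h import *
a=np.mean([snap('scene') for _ in range(4)],0).astype('u1')[:,:,::-1];b=snap('top')[:,:,::-1]
o=robot.get_obs();print(o['tool_pos'],o['ee_rot'],o['width'],o['wrist_force'])
p=o['tool_pos'];print(proj('scene',[p-[0,0,.025],p,[0.468,.321,.044],[0,0,0]]),proj('top',[p]))
r=lambda i,x,y,w,h,s:cv2.resize(i[y:y+h,x:x+w],None,fx=s,fy=s,interpolation=cv2.INTER_CUBIC)
cv2.imwrite('pics/c3.png',np.hstack([r(a,405,155,50,60,9),r(b,215,190,50,80,6.75)]))
```

```text
[0.46805372 0.32343063 0.04053368] [-3.14150928e+00  9.67779627e-07 -2.98937799e+00] 0.05001536411996952 [-0.82284571  0.33376984  0.66440443]
[[427.76263994 195.10242603]
 [429.31940314 190.05822717]
 [428.72623944 189.28167613]
 [333.46169582  94.70222977]] [[239.40666292 224.34169647]]
```

View pics/c3.png

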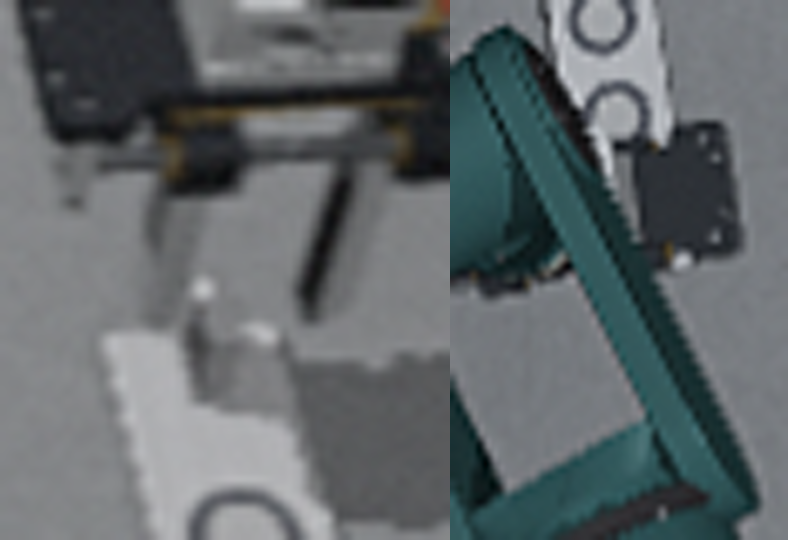

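The visible tips, with midpoint at about scene (430.9,190.8), lie level with the fin's top and don't overlap the plate. So they still seem to be above the fin. I'll probe down in small steps and watch the force.

>>> drive_tool --series '[[0.05,[0,0,0.002],[0,0,0]],[0.05,[0,0,0.003],[0,0,0]],[0.05,[0,0,0.0035],[0,0,0]],[0.05,[0,0,0.0035],[0,0,0]]]'

```text
time: 5.62
tool_pos: [0.468, 0.3234, 0.0369]
ee_rot: [-3.141, -0.0, -2.989]
wrist_force: [0.6, -0.5, -0.7]
width: 0.0501
finger_force: 0.0
```

>>> drive_tool --series '[[0.05,[0,0,0.001],[0,0,0]],[0.05,[0,0,0.001],[0,0,0]]]'

```text
time: 5.88
tool_pos: [0.468, 0.3234, 0.0359]
ee_rot: [-3.141, -0.0, -2.989]
wrist_force: [-0.1, 0.5, -0.0]
width: 0.0502
finger_force: 0.0
```

>>> drive_tool --series '[[0.05,[0,0,0.001],[0,0,0]],[0.05,[0,0,0.001],[0,0,0]]]'

```text
time: 6.12
tool_pos: [0.468, 0.3234, 0.0349]
ee_rot: [-3.141, -0.0, -2.989]
wrist_force: [-0.9, 0.2, -0.4]
width: 0.05
finger_force: 0.0
```

>>> drive_tool --series '[[0.05,[0,0,0.001],[0,0,0]],[0.05,[0,0,0.001],[0,0,0]]]'

```text
time: 6.38
tool_pos: [0.468, 0.3234, 0.0339]
ee_rot: [-3.141, -0.0, -2.989]
wrist_force: [0.3, 0.3, -0.1]
width: 0.05
finger_force: 0.0
```

>>> drive_tool --series '[[0.05,[0,0,0.001],[0,0,0]],[0.05,[0,0,0.001],[0,0,0]]]'

```text
time: 6.62
tool_pos: [0.468, 0.3234, 0.0329]
ee_rot: [-3.141, -0.0, -2.989]
wrist_force: [-1.2, -0.0, -0.9]
width: 0.0498
finger_force: 0.0
```

>>> drive_tool --series '[[0.05,[0,0,0.001],[0,0,0]],[0.05,[0,0,0.001],[0,0,0]]]'

```text
time: 6.88
tool_pos: [0.468, 0.3234, 0.0319]
ee_rot: [-3.141, -0.0, -2.989]
wrist_force: [0.2, -0.3, -0.2]
width: 0.05
finger_force: 0.0
```

No contact, even 3 mm below where the plate should be. I'll go a little lower and try closing.

>>> drive_tool --series '[[0.05,[0,0,0.002],[0,0,0]],[0.05,[0,0,0.004],[0,0,0]],[0.03,[0,0,0.004],[0,0,0]],[0.02,[0,0,0.004],[0,0,0]],[0.015,[0,0,0.004],[0,0,0]]]'

```text
time: 7.5
tool_pos: [0.4681, 0.3235, 0.0281]
ee_rot: [-3.142, 0.0, -2.989]
wrist_force: [-0.0, 0.7, 0.3]
width: 0.0235
finger_force: 0.0
```

>>> drive_tool --series '[[0.012,[0,0,0],[0,0,0]],[0.009,[0,0,0],[0,0,0]],[0.009,[0,0,0],[0,0,0]]]'

```text
time: 7.88
tool_pos: [0.4681, 0.3227, 0.0281]
ee_rot: [-3.14, -0.0, -2.99]
wrist_force: [-1.3, -3.8, 2.6]
width: 0.0116
finger_force: 30.0
```

Run:
```python
from h import *
a=np.mean([snap('scene') for _ in range(3)],0).astype('u1')[:,:,::-1]
o=robot.get_obs();print(o['tool_pos'],o['ee_rot'],o['width'],o['finger_force'],o['wrist_force'])
r=lambda i,x,y,w,h,s:cv2.resize(i[y:y+h,x:x+w],None,fx=s,fy=s,interpolation=cv2.INTER_CUBIC)
cv2.imwrite('pics/c4.png',r(a,400,155,60,65,9))
```

```text
[0.46810782 0.32266584 0.02810929] [-3.14009087e+00 -3.16910445e-04 -2.98969236e+00] 0.011632284962147844 30.001450181007385 [-0.26256483 -4.53136068  1.85283691]
```

Gripped: 11.6 mm opening at 30 N with the TCP at z = 0.028. The fingertips evidently stand higher than the text says, so I'll use heights relative to this grasp. Regripping about 9 mm deeper for a firm hold.

>>> drive_tool --series '[[0.03,[0,0,0],[0,0,0]],[0.03,[0,0,0],[0,0,0]],[0.03,[0,0,0.003],[0,0,0]],[0.03,[0,0,0.005],[0,0,0]],[0.03,[0,0,0.005],[0,0,0]]]'

```text
time: 8.65
tool_pos: [0.4678, 0.3235, 0.0226]
ee_rot: [-3.141, -0.001, -2.989]
wrist_force: [-0.1, -1.0, 0.4]
width: 0.0302
finger_force: 0.0
```

>>> drive_tool --series '[[0.03,[0,0,0.001],[0,0,0]],[0.03,[0,0,0.002],[0,0,0]],[0.03,[0,0,0.002],[0,0,0]]]'

```text
time: 9.02
tool_pos: [0.468, 0.3234, 0.021]
ee_rot: [-3.141, -0.0, -2.989]
wrist_force: [-0.1, -0.6, -0.7]
width: 0.0301
finger_force: 0.0
```

>>> drive_tool --series '[[0.03,[0,0,0.001],[0,0,0]],[0.03,[0,0,0.002],[0,0,0]],[0.03,[0,0,0.002],[0,0,0]]]'

```text
time: 9.4
tool_pos: [0.468, 0.3234, 0.0189]
ee_rot: [-3.141, -0.0, -2.989]
wrist_force: [0.1, -1.0, -0.5]
width: 0.0298
finger_force: 0.0
```

>>> drive_tool --series '[[0.02,[0,0,0],[0,0,0]],[0.008,[0,0,0],[0,0,0]],[0.008,[0,0,0],[0,0,0]],[0.008,[0,0,0],[0,0,0]]]'

```text
time: 9.9
tool_pos: [0.4682, 0.3231, 0.0191]
ee_rot: [-3.141, 0.0, -2.99]
wrist_force: [0.1, -0.9, 0.3]
width: 0.0115
finger_force: 29.9
```

>>> drive_tool --series '[[0.008,[0,0,-0.005],[0,0,0]],[0.008,[0,0,-0.02],[0,0,0]],[0.008,[0,0,-0.04],[0,0,0]],[0.008,[0,0,-0.06],[0,0,0]],[0.008,[0,0,-0.06],[0,0,0]]]'

```text
time: 10.52
tool_pos: [0.4693, 0.3244, 0.0816]
ee_rot: [3.14, 0.004, -2.989]
wrist_force: [0.0, -0.5, -3.9]
width: 0.0116
finger_force: 30.0
```

Run:
```python
from h import *
a=snap('scene')[:,:,::-1];b=snap('top')[:,:,::-1]
o=robot.get_obs();print({k:np.round(o[k],4) for k in('tool_pos','ee_rot','wrist_force','wrist_torque','width','finger_force','joint_positions')})
r=lambda i,x,y,w,h,s:cv2.resize(i[y:y+h,x:x+w],None,fx=s,fy=s,interpolation=cv2.INTER_CUBIC)
cv2.imwrite('pics/c5.png',np.hstack([r(a,390,130,80,110,5),r(b,200,150,80,110,5)]))
```

```text
{'tool_pos': array([0.4677, 0.3234, 0.0788]), 'ee_rot': array([-3.1415e+00, -7.0000e-04, -2.9892e+00]), 'wrist_force': array([-0.9529,  0.0329, -4.817 ]), 'wrist_torque': array([-0.0159,  0.1552,  0.0285]), 'width': np.float64(0.0119), 'finger_force': np.float64(29.9968), 'joint_positions': array([ 5.0520e-01,  1.8370e-01,  1.5080e+00,  1.0000e-04,  1.4506e+00,
       -1.2180e+00])}
```

View pics/c5.png

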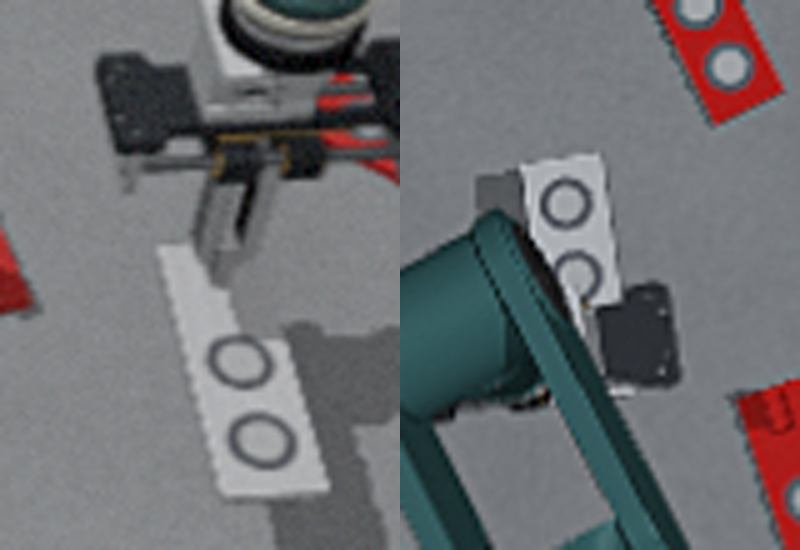

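The carrier is in the grip and lifted (weight about 4.5 N, opening 12 mm). Nose corners are at scene (434.4,229) and (456,227.6), top (240.6,180.6) and (224.4,183). I'll check the nose height for droop and compute the move to the mouth.

```bash
cat >> h.py <<'E'
def goto(x,y,z,yaw):
    o=robot.get_obs();p=o['tool_pos'];r=Rotation.from_euler('xyz',o['ee_rot'])
    s=r.inv().apply(np.array([x,y,z])-p);t=(r.inv()*Rotation.from_euler('xyz',[np.pi,0,yaw])).as_rotvec()
    print('shift',s.round(4),'turn',t.round(4),'dist',np.linalg.norm(s).round(3))
E
python3 - <<'E'
from h import *
A,B=(434.4,229),(456,227.6);a,b=(240.6,180.6),(224.4,183)
h=np.array([.5,.5])
P=tri(A-h,a-h);Q=tri(B-h,b-h);print(P,Q)
# tail left corner (+... ) in scene (160,247)
print(plane('scene',[[160/5+390-.5,247/5+130-.5]],.07))
y=-1.612;O=np.array([.5936,-.0637]);d=np.array([np.cos(y),np.sin(y)])
# fin target for nose at reader x=-60
f=O+d*(-60-160)/1000;print('fin target',f)
goto(f[0],f[1],.0788,y+np.pi)
E
```

```text
(array([0.62860858, 0.31821124, 0.07208332]), np.float64(0.0033489176155873353)) (array([0.62020466, 0.37747227, 0.07366719]), np.float64(0.002928548803366208))
[[0.45086693 0.2956552  0.07      ]]
fin target [0.60266224 0.15611327]
shift [-1.080e-01 -1.859e-01 -1.000e-04] turn [-7.0000e-04 -4.0000e-04  1.7644e+00] dist 0.215
```

The carrier is level (nose top at 0.073 against an expected 0.069) and aligned with the tool. Swinging it over to the mouth, with the nose at reader x = −70.

>>> drive_tool --series '[[0.008,[-0.011,-0.018,-0.02],[0,0,0.176]],[0.008,[-0.022,-0.035,-0.03],[0,0,0.353]],[0.008,[-0.033,-0.053,-0.03],[0,0,0.529]],[0.008,[-0.044,-0.07,-0.03],[0,0,0.706]],[0.008,[-0.0549,-0.0881,-0.03],[0,0,0.882]]]'

```text
time: 11.25
tool_pos: [0.5352, 0.2441, 0.1073]
ee_rot: [-3.139, -0.002, 2.406]
wrist_force: [0.6, 0.4, -4.4]
width: 0.012
finger_force: 30.0
```

>>> drive_tool --series '[[0.008,[-0.021,-0.003,0],[0,0,0.176]],[0.008,[-0.041,-0.0055,0],[0,0,0.353]],[0.008,[-0.062,-0.008,0],[0,0,0.529]],[0.008,[-0.082,-0.011,0],[0,0,0.706]],[0.008,[-0.1029,-0.0136,0],[0,0,0.882]]]'

```text
time: 11.88
tool_pos: [0.603, 0.1655, 0.1072]
ee_rot: [-3.139, 0.0, 1.524]
wrist_force: [0.3, -0.9, -4.6]
width: 0.0119
finger_force: 30.0
```

>>> drive_tool --series '[[0.008,[0,0,0.02],[0,0,0]],[0.008,[0,0,0.045],[0,0,0]],[0.008,[0,0,0.045],[0,0,0]],[0.008,[0,0,0.045],[0,0,0]]]'

```text
time: 12.38
tool_pos: [0.6034, 0.1661, 0.0641]
ee_rot: [3.142, -0.0, 1.53]
wrist_force: [0.4, -0.5, -3.5]
width: 0.0122
finger_force: 30.0
```

Run:
```python
from h import *
a=snap('scene')[:,:,::-1];b=snap('top')[:,:,::-1]
o=robot.get_obs();print({k:np.round(o[k],4) for k in('time','tool_pos','ee_rot','wrist_force','wrist_torque','width','finger_force')})
goto(.6031,.1661,.027,1.530)
cv2.imwrite('pics/s6.png',a);cv2.imwrite('pics/t6.png',b)
r=lambda i,x,y,w,h,s:cv2.resize(i[y:y+h,x:x+w],None,fx=s,fy=s,interpolation=cv2.INTER_CUBIC)
cv2.imwrite('pics/c6.png',np.vstack([r(a,210,160,190,75,4),r(b,250,160,190,60,4)]))
```

```text
{'time': np.float64(12.475), 'tool_pos': array([0.6042, 0.1662, 0.0654]), 'ee_rot': array([ 3.1391e+00, -5.0000e-04,  1.5300e+00]), 'wrist_force': array([ 1.1269, -0.0782, -4.4405]), 'wrist_torque': array([ 0.1753, -0.0929,  0.0642]), 'width': np.float64(0.0118), 'finger_force': np.float64(29.998)}
shift [-0.0002 -0.0012  0.0384] turn [ 0.0025 -0.0005 -0.    ] dist 0.038
```

View pics/c6.png

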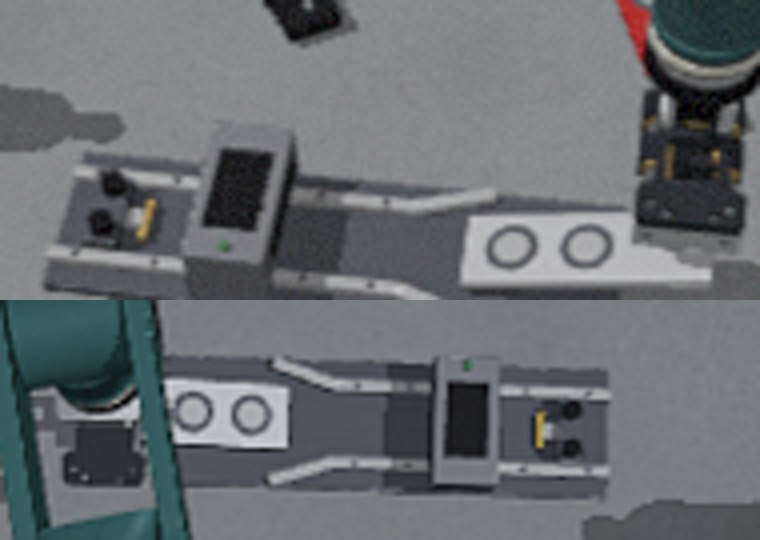

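The carrier hangs above the mouth, aligned to within a few mm; in the crop, the nose is at top (289,417), the mouth tips at (275,362) and (270,480), and the brass stop at (541,430). I'll refine the channel line from the rails and the nose, and locate the stop.

Run:
```python
from h import *
b=cv2.imread('pics/t6.png');T=lambda p:(np.array(p,float)-[0,300])/4+[250,160]-.5
up,lo=[(385,386),(590,394)],[(385,464),(590,471)]
m=(plane('top',T(up),.016)+plane('top',T(lo),.016))/2
d=m[1]-m[0];yaw=np.arctan2(d[1],d[0]);print('mid',m,'yaw',yaw,'gauge',np.linalg.norm(plane('top',T(up),.016)-plane('top',T(lo),.016),axis=1))
O=np.array([.5936,-.0637]);dd=np.array([np.cos(-1.612),np.sin(-1.612)]);n=np.array([-dd[1],dd[0]])
for q in m: print('rail mid in reader', (q[:2]-O)@dd,(q[:2]-O)@n)
for nm,p,z in(('head front top',[(435,357),(434,484)],.066),('mouth tips',[(275,362),(270,480)],.016),('stop face',[(536,413),(536,447)],.02),('nose',[(289,388),(288,447)],.055),('base far end',[(608,370),(606,497)],.008)):
    for q in plane('top',T(p),z): print(nm,((q[:2]-O)@dd).round(4),((q[:2]-O)@n).round(4))
```

```text
mid [[ 0.5928921  -0.07320956  0.016     ]
 [ 0.58362328 -0.26705898  0.016     ]] yaw -1.6185744887914268 gauge [0.07452297 0.07357636]
rail mid in reader 0.009530650162984787 -0.0003155768423893507
rail mid in reader 0.20359734161626314 -0.0015914845134275806
head front top 0.0517 0.0566
head front top 0.0532 -0.0608
mouth tips -0.0964 0.0569
mouth tips -0.0974 -0.056
stop face 0.1516 0.0147
stop face 0.152 -0.0176
nose -0.0817 0.0256
nose -0.0809 -0.0294
base far end 0.2217 0.0604
base far end 0.2207 -0.0617
```

The reader fit holds: rails, head, mouth tips and base end all agree within about 3 mm, and the stop face is at about +150 mm. The nose reads −81 mm, so I'll go 10 mm further forward and descend.

>>> drive_tool --series '[[0.008,[-0.01,0,0],[0,0,0]],[0.008,[-0.01,0,0.015],[0,0,0]],[0.008,[-0.01,0,0.03],[0,0,0]],[0.008,[-0.01,0,0.0345],[0,0,0]],[0.008,[-0.01,0,0.0345],[0,0,0]]]'

```text
time: 13.1
tool_pos: [0.6026, 0.156, 0.0289]
ee_rot: [-3.141, 0.001, 1.53]
wrist_force: [0.5, 1.4, -1.9]
width: 0.0116
finger_force: 30.0
```

>>> drive_tool --series '[[0.008,[0,0,0.001],[0,0,0]],[0.008,[0,0,0.001],[0,0,0]]]'

```text
time: 13.35
tool_pos: [0.6029, 0.1559, 0.0286]
ee_rot: [-3.142, 0.0, 1.53]
wrist_force: [-0.3, 2.0, -1.6]
width: 0.0121
finger_force: 30.0
```

>>> drive_tool --series '[[0.008,[0,0,0.001],[0,0,0]],[0.008,[0,0,0.001],[0,0,0]]]'

```text
time: 13.6
tool_pos: [0.6031, 0.156, 0.028]
ee_rot: [3.141, 0.0, 1.53]
wrist_force: [1.4, 1.9, -0.1]
width: 0.0121
finger_force: 30.0
```

>>> drive_tool --series '[[0.008,[0,0,0.0007],[0,0,0]],[0.008,[0,0,0.0007],[0,0,0]]]'

```text
time: 13.85
tool_pos: [0.6032, 0.156, 0.0277]
ee_rot: [3.141, -0.0, 1.53]
wrist_force: [-0.0, 2.7, 3.4]
width: 0.0116
finger_force: 30.0
```

>>> drive_tool --series '[[0.016,[0,0,0],[0,0,0]],[0.03,[0,0,0],[0,0,0]],[0.03,[0,0,0],[0,0,0]],[0.03,[0,0,0],[0,0,0]]]'

```text
time: 14.35
tool_pos: [0.6028, 0.1558, 0.0266]
ee_rot: [-3.141, 0.0, 1.53]
wrist_force: [-0.2, -0.4, -0.3]
width: 0.03
finger_force: 0.0
```

>>> drive_tool --series '[[0.03,[0,0,-0.03],[0,0,0]],[0.03,[0,0,-0.06],[0,0,0]],[0.005,[0.02,0,-0.06],[0,0,0]],[0.005,[0.04,0,-0.06],[0,0,0]],[0.005,[0.04,0,-0.06],[0,0,0]]]'

```text
time: 14.98
tool_pos: [0.6032, 0.198, 0.0845]
ee_rot: [-3.138, 0.001, 1.533]
wrist_force: [-0.1, 0.5, 0.4]
width: 0.0063
finger_force: 0.0
```

Run:
```python
from h import *
a=snap('scene')[:,:,::-1];b=snap('top')[:,:,::-1]
o=robot.get_obs();print({k:np.round(o[k],4) for k in('time','tool_pos','ee_rot','wrist_force','width')})
cv2.imwrite('pics/s7.png',a);cv2.imwrite('pics/t7.png',b)
r=lambda i,x,y,w,h,s:cv2.resize(i[y:y+h,x:x+w],None,fx=s,fy=s,interpolation=cv2.INTER_CUBIC)
cv2.imwrite('pics/c7.png',np.vstack([r(a,210,165,190,80,4),r(b,240,160,190,65,4)]))
```

```text
{'time': np.float64(15.075), 'tool_pos': array([0.6035, 0.1964, 0.0849]), 'ee_rot': array([-3.1386e+00,  1.4000e-03,  1.5312e+00]), 'wrist_force': array([-0.2684,  1.1743, -0.3423]), 'width': np.float64(0.0049)}
```

View pics/c7.png

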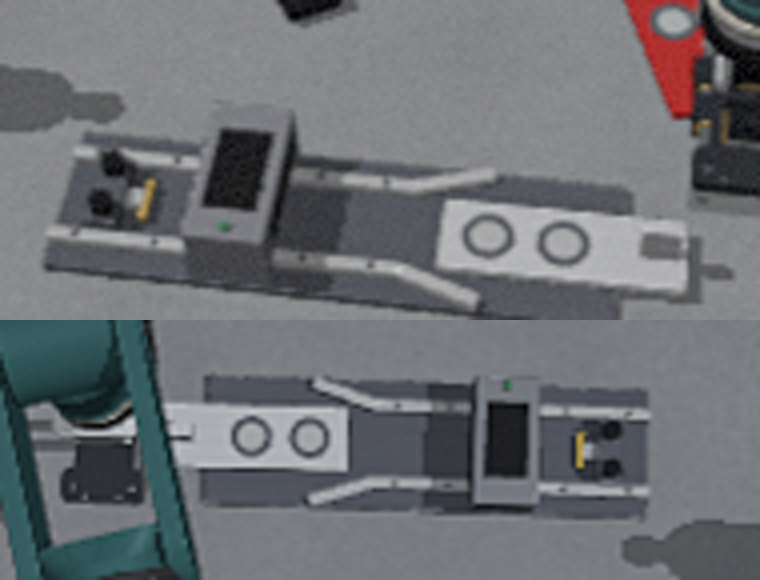

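The carrier lies flat in the flared mouth, released: nose at top crop (347,437), between the flare start (315) and the throat (375). To keep the channel self-aligning I'll push with closed fingers, low at the tail end so it can't tip.

>>> drive_tool --series '[[0.0,[0.015,0,0],[0,0,0]],[0.0,[0.015,0,0.03],[0,0,0]],[0.0,[0.015,0,0.06],[0,0,0]],[0.0,[0.015,0,0.0765],[0,0,0]],[0.0,[0.015,0,0.0765],[0,0,0]]]'

```text
time: 15.7
tool_pos: [0.604, 0.2108, 0.0086]
ee_rot: [-3.138, 0.001, 1.53]
wrist_force: [-0.0, -0.4, -1.2]
width: 0.0003
finger_force: 0.0
```

>>> drive_tool --series '[[0.0,[-0.004,0,0],[0,0,0]],[0.0,[-0.008,0,0],[0,0,0]],[0.0,[-0.012,0,0],[0,0,0]],[0.0,[-0.016,0,0],[0,0,0]],[0.0,[-0.02,0,0],[0,0,0]]]'

```text
time: 16.32
tool_pos: [0.6044, 0.1906, 0.0105]
ee_rot: [3.141, 0.0, 1.53]
wrist_force: [0.2, -0.3, -0.3]
width: 0.0006
finger_force: 0.0
```

>>> drive_tool --series '[[0.0,[-0.003,0,0],[0,0,0]],[0.0,[-0.006,0,0],[0,0,0]],[0.0,[-0.009,0,0],[0,0,0]],[0.0,[-0.012,0,0],[0,0,0]],[0.0,[-0.015,0,0],[0,0,0]]]'

```text
time: 16.95
tool_pos: [0.6037, 0.176, 0.0104]
ee_rot: [3.141, -0.0, 1.53]
wrist_force: [-0.1, 3.1, -0.2]
width: 0.0006
finger_force: 1.5
```

Contact, sliding at about 3 N. Pushing on.

>>> drive_tool --series '[[0.0,[-0.005,0,0],[0,0,0]],[0.0,[-0.01,0,0],[0,0,0]],[0.0,[-0.015,0,0],[0,0,0]],[0.0,[-0.02,0,0],[0,0,0]],[0.0,[-0.025,0,0],[0,0,0]]]'

```text
time: 17.58
tool_pos: [0.6027, 0.1505, 0.0104]
ee_rot: [3.142, 0.0, 1.53]
wrist_force: [0.4, 3.3, 0.9]
width: 0.0005
finger_force: 1.6
```

Run:
```python
from h import *
b=snap('top')[:,:,::-1].copy();a=snap('scene')[:,:,::-1].copy()
def noseseg(n,im,z):
    hsv=cv2.cvtColor(im,cv2.COLOR_BGR2HSV)
    O=np.array([.5936,-.0637]);d=np.array([np.cos(-1.615),np.sin(-1.615)]);nn=np.array([-d[1],d[0]])
    for lat in(-.02,-.01,.0,.01,.02):
        s=np.arange(-.2,.05,.001);P=O+s[:,None]*d+lat*nn
        uv=proj(n,np.c_[P,np.full(len(s),z)]).astype(np.float32)
        g=cv2.remap(hsv[...,2],uv[:,0].reshape(1,-1),uv[:,1].reshape(1,-1),1)[0].astype(int)
        i=np.where((g[:-6]-g[6:])>60)[0]; print(n,lat,(s[i[-1]]+.003).round(3) if len(i) else None,end='; ')
    print()
noseseg('top',b,.018);noseseg('scene',a,.018)
r=lambda i,x,y,w,h,s:cv2.resize(i[y:y+h,x:x+w],None,fx=s,fy=s,interpolation=cv2.INTER_CUBIC)
cv2.imwrite('pics/c8.png',np.vstack([r(a,210,165,190,80,4),r(b,240,160,190,65,4)]))
print(robot.get_obs()['tool_pos'])
```

```text
top -0.02 -0.023; top -0.01 -0.024; top 0.0 -0.024; top 0.01 -0.024; top 0.02 -0.025; 
scene -0.02 -0.025; scene -0.01 -0.024; scene 0.0 -0.024; scene 0.01 -0.024; scene 0.02 -0.024; 
[0.60269061 0.14980063 0.01039455]
```

Both views agree: nose at x = −24 mm and square, inside the throat, with the push at 3 N on the tail face. The stop is expected around nose +150 mm, about 175 mm further.

>>> drive_tool --series '[[0.0,[-0.006,0,0],[0,0,0]],[0.0,[-0.012,0,0],[0,0,0]],[0.0,[-0.018,0,0],[0,0,0]],[0.0,[-0.024,0,0],[0,0,0]],[0.0,[-0.03,0,0],[0,0,0]]]'

```text
time: 18.3
tool_pos: [0.6014, 0.1206, 0.0104]
ee_rot: [3.142, 0.0, 1.53]
wrist_force: [-0.2, 3.5, 0.9]
width: 0.0003
finger_force: 1.7
```

>>> drive_tool --series '[[0.0,[-0.006,0,0],[0,0,0]],[0.0,[-0.012,0,0],[0,0,0]],[0.0,[-0.018,0,0],[0,0,0]],[0.0,[-0.024,0,0],[0,0,0]],[0.0,[-0.03,0,0],[0,0,0]]]'

```text
time: 18.92
tool_pos: [0.6002, 0.0906, 0.0104]
ee_rot: [-3.142, 0.0, 1.53]
wrist_force: [-0.2, 3.6, 0.6]
width: 0.0003
finger_force: 1.8
```

>>> drive_tool --series '[[0.0,[-0.005,0,0],[0,0,0]],[0.0,[-0.01,0,0],[0,0,0]],[0.0,[-0.015,0,0],[0,0,0]],[0.0,[-0.02,0,0],[0,0,0]],[0.0,[-0.025,0,0],[0,0,0]]]'

```text
time: 19.55
tool_pos: [0.5992, 0.0657, 0.0103]
ee_rot: [-3.142, 0.0, 1.53]
wrist_force: [-0.8, 3.2, 0.9]
width: 0.0004
finger_force: 1.8
```

>>> drive_tool --series '[[0.0,[-0.005,0,0],[0,0,0]],[0.0,[-0.01,0,0],[0,0,0]],[0.0,[-0.015,0,0],[0,0,0]],[0.0,[-0.02,0,0],[0,0,0]],[0.0,[-0.025,0,0],[0,0,0]]]'

```text
time: 20.18
tool_pos: [0.5981, 0.0407, 0.0103]
ee_rot: [-3.141, 0.0, 1.53]
wrist_force: [-0.1, 2.8, 1.5]
width: 0.0006
finger_force: 1.9
```

>>> drive_tool --series '[[0.0,[-0.005,0,0],[0,0,0]],[0.0,[-0.01,0,0],[0,0,0]],[0.0,[-0.015,0,0],[0,0,0]],[0.0,[-0.02,0,0],[0,0,0]],[0.0,[-0.025,0,0],[0,0,0]]]'

```text
time: 20.8
tool_pos: [0.597, 0.0158, 0.0103]
ee_rot: [-3.141, -0.0, 1.53]
wrist_force: [-0.3, 4.1, 0.1]
width: 0.0003
finger_force: 2.1
```

>>> drive_tool --series '[[0.0,[-0.003,0,0],[0,0,0]],[0.0,[-0.006,0,0],[0,0,0]],[0.0,[-0.009,0,0],[0,0,0]],[0.0,[-0.011,0,0],[0,0,0]]]'

```text
time: 21.3
tool_pos: [0.5965, 0.0051, 0.0103]
ee_rot: [-3.141, -0.0, 1.53]
wrist_force: [-0.6, 4.6, 2.4]
width: 0.0005
finger_force: 2.3
```

Run:
```python
from h import *
O=np.array([.5936,-.0637]);d=np.array([np.cos(-1.615),np.sin(-1.615)]);nn=np.array([-d[1],d[0]])
p=robot.get_obs()['tool_pos'];print('nose by tcp',(p[:2]-O)@d+.190,p)
for n in('top','scene'):
    im=np.mean([snap(n) for _ in range(3)],0).astype('u1')
    for lat in (0,.008):
        s=np.arange(.104,.182,.003);P=O+s[:,None]*d+lat*nn
        uv=proj(n,np.c_[P,np.full(len(s),.018)]).astype(np.float32)
        g=cv2.remap(im,uv[:,0].reshape(1,-1),uv[:,1].reshape(1,-1),1)[0].astype(int)
        print(n,lat,[(round(float(a)*1000),*c[[0,2]].tolist()) for a,c in zip(s,g)])
```

```text
nose by tcp 0.12117724516027348 [0.59654353 0.00505985 0.01031353]
top 0 [(104, 32, 36), (107, 67, 75), (110, 104, 114), (113, 124, 134), (116, 130, 139), (119, 119, 128), (122, 92, 104), (125, 75, 89), (128, 78, 92), (131, 79, 93), (134, 79, 93), (137, 80, 93), (140, 81, 94), (143, 81, 95), (146, 68, 84), (149, 45, 60), (152, 89, 53), (155, 156, 69), (158, 172, 110), (161, 161, 154), (164, 150, 159), (167, 127, 135), (170, 100, 107), (173, 91, 101), (176, 85, 99), (179, 82, 95)]
top 0.008 [(104, 32, 36), (107, 71, 79), (110, 104, 114), (113, 124, 135), (116, 144, 153), (119, 139, 148), (122, 98, 110), (125, 74, 88), (128, 79, 92), (131, 80, 93), (134, 81, 93), (137, 81, 94), (140, 82, 95), (143, 81, 94), (146, 68, 83), (149, 44, 61), (152, 98, 58), (155, 162, 64), (158, 155, 67), (161, 89, 78), (164, 76, 85), (167, 66, 77), (170, 57, 66), (173, 60, 70), (176, 74, 87), (179, 77, 89)]
scene 0 [(104, 65, 69), (107, 51, 55), (110, 50, 53), (113, 82, 88), (116, 114, 120), (119, 122, 129), (122, 113, 120), (125, 94, 101), (128, 84, 93), (131, 84, 94), (134, 85, 94), (137, 82, 92), (140, 86, 95), (143, 75, 84), (146, 55, 64), (149, 60, 53), (152, 112, 59), (155, 160, 91), (158, 167, 137), (161, 168, 167), (164, 152, 155), (167, 126, 128), (170, 98, 99), (173, 78, 83), (176, 85, 93), (179, 78, 86)]
scene 0.008 [(104, 124, 130), (107, 124, 131), (110, 124, 130), (113, 123, 129), (116, 123, 130), (119, 123, 130), (122, 113, 120), (125, 92, 100), (128, 82, 91), (131, 84, 93), (134, 84, 93), (137, 85, 94), (140, 80, 89), (143, 63, 73), (146, 53, 62), (149, 65, 54), (152, 115, 61), (155, 161, 85), (158, 145, 98), (161, 110, 102), (164, 96, 100), (167, 89, 94), (170, 71, 75), (173, 51, 55), (176, 44, 48), (179, 31, 34)]
```

Nose at about 121 mm and brass face at about 150 mm, so a gap near 28 mm. I'll go 20 mm, then proceed in small steps.

>>> drive_tool --series '[[0.0,[-0.004,0,0],[0,0,0]],[0.0,[-0.008,0,0],[0,0,0]],[0.0,[-0.012,0,0],[0,0,0]],[0.0,[-0.016,0,0],[0,0,0]],[0.0,[-0.02,0,0],[0,0,0]]]'

```text
time: 22.22
tool_pos: [0.5956, -0.0144, 0.0103]
ee_rot: [-3.141, -0.001, 1.53]
wrist_force: [-0.9, 5.6, 2.0]
width: 0.0007
finger_force: 2.6
```

>>> drive_tool --series '[[0.0,[-0.001,0,0],[0,0,0]],[0.0,[-0.002,0,0],[0,0,0]],[0.0,[-0.003,0,0],[0,0,0]],[0.0,[-0.003,0,0],[0,0,0]]]'

```text
time: 22.72
tool_pos: [0.5955, -0.0175, 0.0103]
ee_rot: [-3.141, -0.001, 1.53]
wrist_force: [-1.8, 4.9, 3.0]
width: 0.0004
finger_force: 2.4
```

>>> drive_tool --series '[[0.0,[-0.001,0,0],[0,0,0]],[0.0,[-0.002,0,0],[0,0,0]],[0.0,[-0.002,0,0],[0,0,0]]]'

```text
time: 23.1
tool_pos: [0.5954, -0.0194, 0.0103]
ee_rot: [-3.141, -0.001, 1.53]
wrist_force: [-1.2, 6.0, 1.0]
width: 0.0006
finger_force: 2.5
```

>>> drive_tool --series '[[0.0,[-0.001,0,0],[0,0,0]],[0.0,[-0.0015,0,0],[0,0,0]],[0.0,[-0.0015,0,0],[0,0,0]]]'

```text
time: 23.48
tool_pos: [0.5953, -0.0208, 0.0103]
ee_rot: [-3.141, -0.001, 1.53]
wrist_force: [-2.6, 4.9, 1.1]
width: 0.0006
finger_force: 2.6
```

>>> drive_tool --series '[[0.0,[-0.0005,0,0],[0,0,0]],[0.0,[-0.001,0,0],[0,0,0]],[0.0,[-0.001,0,0],[0,0,0]]]'

```text
time: 23.85
tool_pos: [0.5953, -0.0218, 0.0103]
ee_rot: [-3.141, -0.001, 1.53]
wrist_force: [-0.7, 5.0, 2.4]
width: 0.0007
finger_force: 2.6
```

>>> drive_tool --series '[[0.0,[-0.0005,0,0],[0,0,0]],[0.0,[-0.001,0,0],[0,0,0]],[0.0,[-0.001,0,0],[0,0,0]]]'

```text
time: 24.22
tool_pos: [0.5953, -0.0228, 0.0103]
ee_rot: [-3.141, -0.001, 1.53]
wrist_force: [-0.4, 5.3, 2.3]
width: 0.0003
finger_force: 2.6
```

>>> drive_tool --series '[[0.0,[-0.0005,0,0],[0,0,0]],[0.0,[-0.001,0,0],[0,0,0]],[0.0,[-0.001,0,0],[0,0,0]]]'

```text
time: 24.6
tool_pos: [0.5952, -0.0238, 0.0103]
ee_rot: [-3.141, -0.001, 1.53]
wrist_force: [-1.1, 5.2, 2.2]
width: 0.0002
finger_force: 2.6
```

>>> drive_tool --series '[[0.0,[-0.0005,0,0],[0,0,0]],[0.0,[-0.001,0,0],[0,0,0]],[0.0,[-0.001,0,0],[0,0,0]]]'

```text
time: 24.98
tool_pos: [0.5952, -0.0248, 0.0103]
ee_rot: [-3.141, -0.001, 1.53]
wrist_force: [-1.1, 5.6, 2.6]
width: 0.0001
finger_force: 2.6
```

>>> drive_tool --series '[[0.0,[-0.0005,0,0],[0,0,0]],[0.0,[-0.001,0,0],[0,0,0]],[0.0,[-0.001,0,0],[0,0,0]]]'

```text
time: 25.35
tool_pos: [0.5951, -0.0257, 0.0103]
ee_rot: [-3.141, -0.001, 1.53]
wrist_force: [-1.6, 6.0, 2.8]
width: 0.0004
finger_force: 2.6
```

>>> drive_tool --series '[[0.0,[-0.0005,0,0],[0,0,0]],[0.0,[-0.001,0,0],[0,0,0]],[0.0,[-0.001,0,0],[0,0,0]]]'

```text
time: 25.72
tool_pos: [0.595, -0.0268, 0.0103]
ee_rot: [-3.141, -0.001, 1.53]
wrist_force: [-1.3, 5.8, 2.4]
width: 0.0003
finger_force: 2.6
```

```bash
cat > gap.py <<'E'
from h import *
O=np.array([.5936,-.0637]);d=np.array([np.cos(-1.615),np.sin(-1.615)]);nn=np.array([-d[1],d[0]])
p=robot.get_obs()['tool_pos'];print('nose by tcp',(p[:2]-O)@d+.190)
for n in('top','scene'):
    im=np.mean([snap(n) for _ in range(3)],0).astype('u1')
    for lat in (0,.008,.022):
        s=np.arange(.134,.176,.002);P=O+s[:,None]*d+lat*nn
        uv=proj(n,np.c_[P,np.full(len(s),.018)]).astype(np.float32)
        g=cv2.remap(im,uv[:,0].reshape(1,-1),uv[:,1].reshape(1,-1),1)[0].astype(int)
        print(n,lat,[(round(float(a)*1000),*c[[0,2]].tolist()) for a,c in zip(s,g)])
    cv2.imwrite(f'pics/{n}9.png',im[:,:,::-1])
E
python3 gap.py
```

```text
nose by tcp 0.15303236720071922
top 0 [(134, 113, 124), (136, 137, 147), (138, 162, 170), (140, 173, 182), (142, 176, 185), (144, 178, 188), (146, 180, 191), (148, 163, 178), (150, 140, 159), (152, 138, 108), (154, 139, 53), (156, 155, 79), (158, 169, 105), (160, 163, 138), (162, 157, 162), (164, 151, 159), (166, 140, 149), (168, 116, 123), (170, 99, 107), (172, 93, 103), (174, 88, 100)]
top 0.008 [(134, 128, 140), (136, 155, 165), (138, 173, 182), (140, 178, 187), (142, 177, 186), (144, 178, 187), (146, 179, 190), (148, 161, 176), (150, 139, 158), (152, 143, 109), (154, 150, 61), (156, 155, 61), (158, 151, 62), (160, 108, 72), (162, 78, 81), (164, 75, 85), (166, 72, 84), (168, 61, 71), (170, 58, 65), (172, 60, 68), (174, 65, 75)]
top 0.022 [(134, 177, 184), (136, 176, 183), (138, 175, 183), (140, 175, 183), (142, 175, 183), (144, 178, 186), (146, 181, 189), (148, 166, 175), (150, 149, 159), (152, 109, 121), (154, 74, 89), (156, 65, 78), (158, 58, 69), (160, 52, 63), (162, 49, 60), (164, 50, 61), (166, 50, 61), (168, 49, 58), (170, 47, 56), (172, 46, 55), (174, 41, 50)]
scene 0 [(134
[... 345 characters left out ...]
scene 0.008 [(134, 152, 156), (136, 173, 176), (138, 179, 182), (140, 180, 184), (142, 179, 183), (144, 181, 184), (146, 174, 179), (148, 160, 165), (150, 131, 129), (152, 135, 98), (154, 154, 77), (156, 160, 90), (158, 144, 97), (160, 119, 102), (162, 102, 102), (164, 96, 101), (166, 93, 97), (168, 86, 89), (170, 74, 76), (172, 58, 61), (174, 51, 56)]
scene 0.022 [(134, 178, 181), (136, 178, 181), (138, 177, 180), (140, 178, 181), (142, 178, 181), (144, 180, 183), (146, 177, 181), (148, 163, 168), (150, 132, 136), (152, 93, 91), (154, 64, 59), (156, 57, 55), (158, 56, 59), (160, 54, 61), (162, 53, 60), (164, 55, 61), (166, 54, 59), (168, 47, 50), (170, 41, 45), (172, 45, 50), (174, 68, 75)]
```

The nose edge is now right next to the brass, which hasn't moved yet. Continuing in 1 mm steps.

>>> drive_tool --series '[[0.0,[-0.0005,0,0],[0,0,0]],[0.0,[-0.001,0,0],[0,0,0]],[0.0,[-0.001,0,0],[0,0,0]]]'

```text
time: 26.4
tool_pos: [0.595, -0.0277, 0.0103]
ee_rot: [-3.141, -0.001, 1.53]
wrist_force: [-1.8, 5.5, 2.2]
width: 0.0006
finger_force: 2.6
```

>>> drive_tool --series '[[0.0,[-0.0005,0,0],[0,0,0]],[0.0,[-0.001,0,0],[0,0,0]],[0.0,[-0.001,0,0],[0,0,0]]]'

```text
time: 26.78
tool_pos: [0.595, -0.0288, 0.0103]
ee_rot: [-3.141, -0.001, 1.53]
wrist_force: [-0.8, 6.0, 2.0]
width: 0.0002
finger_force: 2.6
```

>>> drive_tool --series '[[0.0,[-0.0005,0,0],[0,0,0]],[0.0,[-0.001,0,0],[0,0,0]],[0.0,[-0.001,0,0],[0,0,0]]]'

```text
time: 27.15
tool_pos: [0.5949, -0.0298, 0.0103]
ee_rot: [-3.141, -0.001, 1.53]
wrist_force: [-0.8, 5.9, 2.4]
width: 0.0003
finger_force: 2.7
```

>>> drive_tool --series '[[0.0,[-0.0005,0,0],[0,0,0]],[0.0,[-0.001,0,0],[0,0,0]],[0.0,[-0.001,0,0],[0,0,0]]]'

```text
time: 27.52
tool_pos: [0.5949, -0.0298, 0.0103]
ee_rot: [-3.141, -0.003, 1.53]
wrist_force: [-0.9, 6.3, 2.1]
width: 0.0005
finger_force: 3.6
```

The TCP stalled at y = −0.0298 with the finger force rising, so this is contact with the plunger. Target is 4 mm further, y ≈ −0.0338.

>>> drive_tool --series '[[0.0,[-0.0005,0,0],[0,0,0]],[0.0,[-0.001,0,0],[0,0,0]],[0.0,[-0.001,0,0],[0,0,0]]]'

```text
time: 27.9
tool_pos: [0.5949, -0.0299, 0.0103]
ee_rot: [-3.141, -0.004, 1.53]
wrist_force: [-0.6, 8.0, 3.1]
width: 0.0009
finger_force: 4.5
```

>>> drive_tool --series '[[0.0,[-0.0005,0,0],[0,0,0]],[0.0,[-0.001,0,0],[0,0,0]],[0.0,[-0.001,0,0],[0,0,0]]]'

```text
time: 28.28
tool_pos: [0.5949, -0.03, 0.0103]
ee_rot: [-3.141, -0.006, 1.531]
wrist_force: [-1.8, 11.0, 2.3]
width: 0.0007
finger_force: 5.4
```

>>> drive_tool --series '[[0.0,[-0.0005,0,0],[0,0,0]],[0.0,[-0.001,0,0],[0,0,0]],[0.0,[-0.001,0,0],[0,0,0]]]'

```text
time: 28.65
tool_pos: [0.5949, -0.03, 0.0103]
ee_rot: [-3.141, -0.008, 1.531]
wrist_force: [-1.9, 13.6, 2.8]
width: 0.0008
finger_force: 6.4
```

>>> drive_tool --series '[[0.0,[-0.0005,0,0],[0,0,0]],[0.0,[-0.001,0,0],[0,0,0]],[0.0,[-0.001,0,0],[0,0,0]]]'

```text
time: 29.02
tool_pos: [0.5949, -0.0301, 0.0104]
ee_rot: [-3.141, -0.009, 1.531]
wrist_force: [-0.7, 14.0, 2.8]
width: 0.0003
finger_force: 7.3
```

>>> drive_tool --series '[[0.0,[-0.0005,0,0],[0,0,0]],[0.0,[-0.0005,0,0],[0,0,0]]]'

```text
time: 29.28
tool_pos: [0.5949, -0.0304, 0.0104]
ee_rot: [-3.141, -0.01, 1.531]
wrist_force: [-1.1, 14.2, 3.8]
width: 0.0004
finger_force: 7.5
```

>>> drive_tool --series '[[0.0,[-0.0005,0,0],[0,0,0]],[0.0,[-0.0005,0,0],[0,0,0]]]'

```text
time: 29.52
tool_pos: [0.5949, -0.0309, 0.0104]
ee_rot: [-3.141, -0.01, 1.531]
wrist_force: [-1.0, 15.6, 2.6]
width: 0.0004
finger_force: 7.6
```

It yields at about 15 N total, now 0.8 mm in. 3.2 mm more.

>>> drive_tool --series '[[0.0,[-0.0005,0,0],[0,0,0]],[0.0,[-0.001,0,0],[0,0,0]],[0.0,[-0.0015,0,0],[0,0,0]],[0.0,[-0.0015,0,0],[0,0,0]]]'

```text
time: 30.02
tool_pos: [0.5948, -0.0322, 0.0104]
ee_rot: [-3.141, -0.01, 1.531]
wrist_force: [-0.3, 16.0, 3.7]
width: 0.0002
finger_force: 7.8
```

>>> drive_tool --series '[[0.0,[-0.0005,0,0],[0,0,0]],[0.0,[-0.001,0,0],[0,0,0]],[0.0,[-0.0015,0,0],[0,0,0]],[0.0,[-0.0015,0,0],[0,0,0]]]'

```text
time: 30.52
tool_pos: [0.5947, -0.0334, 0.0103]
ee_rot: [-3.141, -0.01, 1.531]
wrist_force: [-0.6, 16.0, 3.0]
width: 0.0005
finger_force: 8.0
```

>>> drive_tool --series '[[0.0,[-0.0005,0,0],[0,0,0]],[0.0,[-0.0009,0,0],[0,0,0]],[0.0,[-0.0009,0,0],[0,0,0]]]'

```text
time: 30.9
tool_pos: [0.5947, -0.0342, 0.0104]
ee_rot: [-3.141, -0.011, 1.531]
wrist_force: [-0.7, 16.4, 3.5]
width: 0.0002
finger_force: 8.1
```

```bash
python3 gap.py | grep -v 0.022
```

```text
nose by tcp 0.16044696052652074
top 0 [(134, 146, 154), (136, 123, 133), (138, 88, 101), (140, 90, 103), (142, 118, 129), (144, 142, 152), (146, 166, 175), (148, 173, 183), (150, 176, 186), (152, 177, 189), (154, 177, 193), (156, 180, 173), (158, 181, 151), (160, 173, 111), (162, 161, 85), (164, 140, 106), (166, 123, 119), (168, 110, 115), (170, 100, 111), (172, 94, 106), (174, 89, 102)]
top 0.008 [(134, 134, 142), (136, 110, 120), (138, 83, 96), (140, 98, 110), (142, 137, 147), (144, 159, 168), (146, 176, 185), (148, 178, 186), (150, 176, 185), (152, 178, 189), (154, 180, 193), (156, 171, 173), (158, 161, 146), (160, 145, 87), (162, 128, 51), (164, 111, 66), (166, 93, 74), (168, 66, 68), (170, 54, 67), (172, 58, 69), (174, 65, 76)]
scene 0 [(134, 144, 147), (136, 114, 119), (138, 94, 102), (140, 110, 116), (142, 140, 146), (144, 166, 172), (146, 177, 181), (148, 179, 183), (150, 179, 182), (152, 178, 184), (154, 170, 170), (156, 161, 147), (158, 162, 113), (160, 165, 113), (162, 166, 131), (164, 150, 137), (166, 133, 131), (168, 116, 118), (170, 96, 100), (172, 84, 88), (174, 77, 84)]
scene 0.008 [(134, 110, 116), (136, 93, 101), (138, 111, 118), (140, 138, 144), (142, 167, 171), (144, 178, 180), (146, 180, 182), (148, 178, 181), (150, 178, 182), (152, 178, 183), (154, 176, 180), (156, 173, 156), (158, 171, 125), (160, 166, 96), (162, 145, 94), (164, 119, 95), (166, 94, 96), (168, 84, 87), (170, 71, 73), (172, 55, 56), (174, 48, 54)]
```

TCP travel since contact is 4.1 mm and the brass appears shifted by about 4–6 mm in the pictures. Withdrawing straight back, then up.

>>> drive_tool --series '[[0.0,[0.005,0,0],[0,0,0]],[0.0,[0.012,0,0],[0,0,0]],[0.0,[0.025,0,0],[0,0,0]],[0.0,[0.045,0,0],[0,0,0]],[0.0,[0.06,0,0],[0,0,0]]]'

```text
time: 31.82
tool_pos: [0.5974, 0.0209, 0.0103]
ee_rot: [3.141, 0.0, 1.53]
wrist_force: [0.7, 0.4, -0.1]
width: 0.0005
finger_force: 0.0
```

>>> drive_tool --series '[[0.0,[0,0,-0.04],[0,0,0]],[0.0,[0.02,0,-0.1],[0,0,0]],[0.0,[0.05,0,-0.15],[0,0,0]],[0.0,[0.1,0,-0.15],[0,0,0]],[0.0,[0.1,0,-0.15],[0,0,0]]]'

```text
time: 32.45
tool_pos: [0.6014, 0.1234, 0.1613]
ee_rot: [3.14, -0.001, 1.535]
wrist_force: [0.1, 0.3, 0.2]
width: 0.0005
finger_force: 0.0
```

```bash
python3 gap.py | grep -v 0.022
python3 - <<'E'
from h import *
a=snap('scene')[:,:,::-1];b=snap('top')[:,:,::-1]
o=robot.get_obs();print(o['tool_pos'],o['wrist_force'],o['time'])
r=lambda i,x,y,w,h,s:cv2.resize(i[y:y+h,x:x+w],None,fx=s,fy=s,interpolation=cv2.INTER_CUBIC)
cv2.imwrite('pics/c10.png',np.vstack([r(a,150,130,200,75,4)[:0],r(a,150,135,230,120,3.4),cv2.resize(b[135:185+50,280:480],(782,190*0+190))])[:600])
E
```

```text
nose by tcp 0.002740579287995315
top 0 [(134, 145, 153), (136, 122, 132), (138, 88, 101), (140, 90, 103), (142, 117, 128), (144, 141, 151), (146, 165, 174), (148, 173, 182), (150, 176, 185), (152, 176, 188), (154, 176, 192), (156, 179, 172), (158, 181, 150), (160, 173, 110), (162, 161, 84), (164, 140, 105), (166, 122, 118), (168, 110, 114), (170, 99, 110), (172, 93, 105), (174, 88, 101)]
top 0.008 [(134, 133, 142), (136, 110, 120), (138, 82, 96), (140, 97, 110), (142, 136, 146), (144, 159, 168), (146, 175, 184), (148, 177, 185), (150, 175, 184), (152, 177, 188), (154, 180, 192), (156, 171, 172), (158, 161, 145), (160, 144, 87), (162, 127, 51), (164, 110, 66), (166, 92, 73), (168, 66, 68), (170, 54, 67), (172, 58, 69), (174, 64, 75)]
scene 0 [(134, 144, 147), (136, 114, 120), (138, 94, 102), (140, 108, 116), (142, 139, 145), (144, 166, 170), (146, 175, 180), (148, 178, 182), (150, 178, 182), (152, 176, 182), (154, 168, 169), (156, 161, 148), (158, 162, 113), (160, 165, 113), (162, 165, 130), (164, 148, 135), (166, 132, 130), (168, 116, 118), (170, 98, 100), (172, 85, 89), (174, 78, 84)]
scene 0.008 [(134, 109, 115), (136, 92, 100), (138, 110, 116), (140, 137, 143), (142, 166, 170), (144, 176, 179), (146, 178, 181), (148, 178, 181), (150, 177, 181), (152, 177, 182), (154, 175, 178), (156, 171, 156), (158, 169, 125), (160, 165, 97), (162, 144, 94), (164, 118, 94), (166, 92, 94), (168, 84, 88), (170, 71, 75), (172, 56, 58), (174, 51, 55)]
[0.6013084  0.11857341 0.15990952] [-0.33722133  0.55255396  0.96464842] 32.85Traceback (most recent call last):
  File "<stdin>", line 5, in <module>
    return _nx.concatenate(arrs, 0, dtype=dtype, casting=casting)
           ~~~~~~~~~~~~~~~^^^^^^^^^^^^^^^^^^^^^^^^^^^^^^^^^^^^^^^
ValueError: all the input array dimensions except for the concatenation axis must match exactly, but along dimension 1, the array at index 0 has size 800 and the array at index 1 has size 782
```

Run:
```python
from h import *
a=snap('scene')[:,:,::-1]
cv2.imwrite('pics/c11.png',cv2.resize(a[130:290,150:410],None,fx=3,fy=3,interpolation=cv2.INTER_CUBIC))
```

```text
(no output)
```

View pics/c11.png

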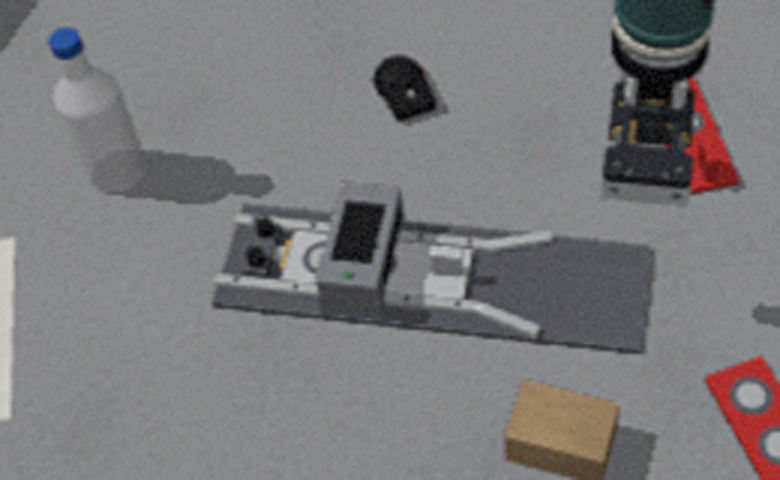

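The carrier lies home under the head with its nose on the brass plunger at crop (290,255). The fin is outside at (447,260), the gripper is clear, and the bystanders are untouched. Handing in.

```bash
python3 -c "
from bench import robot;print(robot.close_job())"
```

```text
the job is handed in; nothing more can be done
None
```

The carrier is lying under the reader head against the plunger, which is pressed in about 4 mm by arm travel; the push peaked at about 16 N, the bottle, mouse and carton look unmoved in the last picture, and the job is handed in with the gripper clear.

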